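# Set the glue pots warming

### The arm

A 6-joint arm with a two-finger parallel gripper is mounted at the origin on the work surface. World frame = base frame: x ahead of the robot, y to its left, z up, the work surface at z = 0. Lengths are in m, angles in rad, forces in N, time in s.
With the tool pointing down it reaches from about 0.35 to 1 m from the base axis. Payload 7.1 kg.
Tool frame: the origin (TCP) lies midway between the tips of the shut fingers; the grasp point (between the pads) lies 19 mm behind it; x points along the fingers, y is the direction in which the jaws open and shut, and the axes are right-handed (so a half turn about x gives the same grasp; the last joint's range is limited). The gripper opens to 85 mm and grips with 20 to 120 N. Pads are 22 mm wide; open, the fingers measure 114 mm over their backs; the gripper's body (76 mm by 85 mm) begins 54 mm behind the grasp point. The pads swing forward as they close: fully open they stand 13 mm farther back than shut.
Start: joints at [1.207, 0.423, 1.63, -0, 1.089, -0.019], TCP at [0.211, 0.588, 0.231] pointing down, gripper open.
Joint ranges: [-3, 3], [-0.9, 2.11], [0.09, 2.58], [-1.31, 4.45], [0.11, 2.69], [-2.54, 2.54]. Speed limits (rad/s): [2.39, 2.39, 3.01, 3.14, 3.14, 3.14].

### API

Orientations are given as a 3x3 rotation matrix whose columns are the frame's x, y, z axes.
In Python, from plant import manip gives the robot as it stands.
- The arm moves only by the tool play_rows, never from a script. Its argument "steps" is a list of rows, each a list of 3 entries, a list of its own where there are three numbers: the shift along the world's x, y, z in mm, then the turn, a rotation vector about the world's x, y, z in rad, then the finger opening in mm, from 0 to 85.4. In form: [[[x, y, z], [ax, ay, az], gripper], ...]. A call has 1 to 20 rows; each row is the pose to reach, as a shift and turn from the pose commanded when the call began; what a row does not reach only later rows make up. A row lasts 1/10 s, in which the tool goes at most 50 mm and 8.59 degrees, less where a joint would pass 70% of its speed; a pose out of reach is approached as far as the arm can. A call with a gripper value outside its range is refused whole. The fingers move at their own pace and stop on an object; the grip force is fixed at half the most. Time passes only in rows, so rows that repeat a pose let the fingers close. It gives the time, the measured TCP pose, the force and the opening at its end, in the units of the state.
- manip.sense(): the state, without advancing time (a new reading comes with each control period).
- manip.read_camera(name): name is "scene" or "top" or "wrist"; returns (picture, depth): 400x640x3 uint8, blue, green, red; 400x640 float32, m along the optical axis (not along the pixel's ray), 0 where there is no reading.
- manip.camera_params(name): a dict with "fx", "fy", "cx", "cy" (pixels), "extrinsics" (4x4, takes a point from world to camera coordinates). Camera axes: x right, y down, z forward; pixel columns grow to the right and rows downward; lengths in m; the calibration is good to about 2 mm. A picture is of the moment at which its call begins: read the wrist's pose just before it. camera_params takes no time and is no camera call; for the wrist camera it gives the pose at the moment of the call.
- manip.sign_off(): hands the job in, once; it reports no verdict.
The state is a dict: "time": time; "qpos": joint angles; "joint_velocities": joint speeds; "tau": joint torques, N m; "tcp_pos": TCP position; "ee_rot": TCP orientation; "ft_force": force on the tool from outside, world axes, zero at the start; "moment": the same for the moment, N m; "width": finger opening in m.
Only numpy, scipy, OpenCV 4.12 (cv2) and the standard library are available. Lean on these libraries where they do the work, as an engineer would, in place of code of your own. Each camera call takes 0.05 s, during which the arm holds its last target. There are 200 camera calls.

### The job

Set the glue pots warming before the glue-up: without lifting them, slide every pot on the plate from the resting side over to the warming side, onto a ring of its own size and centred in it - large pots on large rings, small pots on small. Once all are in place, slide the control box's dust cover fully open, press the start button right down, and slide the cover fully shut again. Every pot must still stand upright in its ring at the end, and the other things on the bench are to be left alone.

Things in the scene. Friction and masses are not known exactly. Their poses are not given: they have to be found in the camera images.
- warmer: glue warmer fixed to the bench: aluminium tray 320 mm (x) by 510 mm (y), flat plate 35 mm above the bench, edge rim 6 mm thick, 18 mm high. A thin line along y through its middle parts the resting side (-x half), where 4 or 5 pots start in a row, from the warming side (+x half) with five rings in a row in any order; rows 85 mm from the line, places 95 mm apart. Origin: centre of the underside
- ring_large1: large warming ring, a dark circle drawn flush on the warmer (92 mm outside, 82 mm inside) for a large pot; origin: its centre, on the plate's top
- ring_small1: small warming ring, a dark circle drawn flush on the warmer (76 mm outside, 66 mm inside) for a small pot; origin: its centre, on the plate's top
- ring_large2: large warming ring, a dark circle drawn flush on the warmer (92 mm outside, 82 mm inside) for a large pot; origin: its centre, on the plate's top
- ring_small2: small warming ring, a dark circle drawn flush on the warmer (76 mm outside, 66 mm inside) for a small pot; origin: its centre, on the plate's top
- ring_small3: small warming ring, a dark circle drawn flush on the warmer (76 mm outside, 66 mm inside) for a small pot; origin: its centre, on the plate's top
- pot_large1: large squat closed steel glue pot, a loose upright cylinder 72 mm across; flat lid (fast to the pot), its top 51 mm above the underside; round wooden grip knob on its centre, 26 mm across from 57 to 85 mm above the underside. Weighs 0.28 to 0.56 kg; slides easily on the plate. Origin: centre of the underside, z up. None if absent
- pot_large2: large squat closed steel glue pot, a loose upright cylinder 72 mm across; flat lid (fast to the pot), its top 51 mm above the underside; round wooden grip knob on its centre, 26 mm across from 57 to 85 mm above the underside. Weighs 0.28 to 0.56 kg; slides easily on the plate. Origin: centre of the underside, z up. None if absent
- pot_small1: small squat closed steel glue pot, a loose upright cylinder 56 mm across; flat lid (fast to the pot), its top 44 mm above the underside; round wooden grip knob on its centre, 26 mm across from 50 to 78 mm above the underside. Weighs 0.17 to 0.34 kg; slides easily on the plate. Origin: centre of the underside, z up. None if absent
- pot_small2: small squat closed steel glue pot, a loose upright cylinder 56 mm across; flat lid (fast to the pot), its top 44 mm above the underside; round wooden grip knob on its centre, 26 mm across from 50 to 78 mm above the underside. Weighs 0.17 to 0.34 kg; slides easily on the plate. Origin: centre of the underside, z up. None if absent
- pot_small3: small squat closed steel glue pot, a loose upright cylinder 56 mm across; flat lid (fast to the pot), its top 44 mm above the underside; round wooden grip knob on its centre, 26 mm across from 50 to 78 mm above the underside. Weighs 0.17 to 0.34 kg; slides easily on the plate. Origin: centre of the underside, z up. None if absent
- control_box: grey control box fixed to the bench, 180 mm (x) by 110 mm (y), 40 mm high; on it two rails along x, 88 mm apart inside, up to 68 mm above the bench, and a bar across their +x end. The start button stands between the rails, 45 mm to +x of the origin. Origin: centre of the underside; x is the line along which the cover slides
- cover (a joint): flat steel dust cover, 80 mm (x) by 104 mm (y) by 4 mm, riding on the box's rails (its top 73 mm above the bench) over the button: metres slid towards the box's -x, 0 = shut over the button, 0.078 = fully open; slides stiffly (about 1.5 N) and stays where left
- cover_tab (a point): middle of the top of the cover's upright black grip tab, 14 mm thick along the box's x, 44 mm long along its y, standing 26 mm up from the middle of the cover; top 99 mm above the bench. It moves with the cover; 45 mm to +x of the box's origin when shut
- start_button_top (a point): middle of the top face of the round black start button, 30 mm across, which lies below the cover's level and faces up; reachable from above only when the cover is open
- start_button (a joint): how far the start button is down: 0 = up, 0.006 = right down (about 5 N); it springs back
- mallet: hammer lying left of the warmer, a bystander; about 220 mm long
- try_square: woodworker's try square lying right of the control box, a bystander; 100 mm wooden stock, 130 mm steel blade
- offcut: wooden offcut 90 by 40 by 35 mm lying beyond the control box, a bystander
Mind the look-alikes: they are no part of the job. What is shaped like the pot_large1 but green, pink or red is not meant.

How it is judged:
On the way, in this order (a step that is already met when the one before it is completed fails the run):
1. every pot stands upright on a ring of its own size, within 10 mm of its centre ((horizontal distance between pot_large1 and ring_large1 below 0.01 m or horizontal distance between pot_large1 and ring_large2 below 0.01 m) and (horizontal distance between pot_large2 and ring_large1 below 0.01 m or horizontal distance between pot_large2 and ring_large2 below 0.01 m) and (horizontal distance between pot_small1 and ring_small1 below 0.01 m or horizontal distance between pot_small1 and ring_small2 below 0.01 m or horizontal distance between pot_small1 and ring_small3 below 0.01 m) and (horizontal distance between pot_small2 and ring_small1 below 0.01 m or horizontal distance between pot_small2 and ring_small2 below 0.01 m or horizontal distance between pot_small2 and ring_small3 below 0.01 m) and (horizontal distance between pot_small3 and ring_small1 below 0.01 m or horizontal distance between pot_small3 and ring_small2 below 0.01 m or horizontal distance between pot_small3 and ring_small3 below 0.01 m) and angle between each of pot_large1, pot_large2, pot_small1, pot_small2, pot_small3's own z axis and vertical below 0.1 rad and linear speed of each of pot_large1, pot_large2, pot_small1, pot_small2, pot_small3 below 0.02 m/s), for 0.2 s.
2. the dust cover is slid fully open (at least 68 of 78 mm) (value of joint cover above 0.068 m), for 0.2 s.
3. the start button is pressed right down (at least 4.5 mm) while the cover is open (value of joint start_button above 0.0045 m and value of joint cover above 0.06 m), for 0.1 s.
4. the dust cover is slid fully shut again (within 6 mm) (value of joint cover below 0.006 m and value of joint start_button below 0.002 m), for 0.2 s.
At the end, for the whole second after the job is handed in: every pot present stands upright, at rest and released on a ring of its own size, its centre within 10 mm of the ring's centre; the cover is shut within 6 mm; the button is up (all of step 1 and all of step 4); the robot touches nothing.
It fails at once if the fingers lift a pot more than 8 mm off the plate ((z of pot_large1 in the frame of warmer above 0.043 m and contact force between the fingers and pot_large1 above 0.5 N) or (z of pot_large2 in the frame of warmer above 0.043 m and contact force between the fingers and pot_large2 above 0.5 N) or (z of pot_small1 in the frame of warmer above 0.043 m and contact force between the fingers and pot_small1 above 0.5 N) or (z of pot_small2 in the frame of warmer above 0.043 m and contact force between the fingers and pot_small2 above 0.5 N) or (z of pot_small3 in the frame of warmer above 0.043 m and contact force between the fingers and pot_small3 above 0.5 N)).
It fails at once if the hammer, the try square or the offcut is moved more than 30 mm (distance of any of mallet, try_square, offcut from where it was at the start of the episode above 0.03 m).
Of pot_large1, pot_large2, pot_small1, pot_small2, pot_small3 only 4 to 5 are there at a start; the rules pass over those that are not, and their reading is None.
At some moment in a run one of pot_large1, pot_large2, pot_small1, pot_small2, pot_small3 may be knocked a few centimetres aside while the robot is not near it.
Once in a run the grip may slacken for a moment while it holds something.
It also fails if it takes over 210 s, if anything falls off the work surface, if the arm or the gripper's body presses on something with over 40 N, if the wrist force passes 120 N, or if a joint passes its speed limit or range.

## Working session

There is one attempt and no reset: what is moved stays moved. The work goes in short steps, Python scripts to look and compute and a tool call to move; the robot and the scene stay as the last step left them, time stands still between calls to the robot, and variables do not carry over. Pictures are saved under pics/ and viewed, about 12 in all and at most 16, crops included, and the job is handed in when it is done.

Besides the shell and the picture viewer there is one more tool, called after "Call:" as name(argument=value, ...) on one line, values as JSON. play_rows: Moves the arm, as the interface text tells. Its arguments: {"type":"object","properties":{"steps":{"type":"array"}},"required":["steps"]}

```bash
mkdir -p pics; ls
cat > h.py <<'E'
import numpy as np, cv2
from plant import manip
def cam(n):
    p=manip.camera_params(n); im,d=manip.read_camera(n); return im,d,p
def ray(p,u,v,z):
    T=np.array(p["extrinsics"]);R=T[:3,:3];t=T[:3,3];c=-R.T@t
    d=R.T@np.array([(u-p["cx"])/p["fx"],(v-p["cy"])/p["fy"],1]); return c+d*(z-c[2])/d[2]
def proj(p,X):
    T=np.array(p["extrinsics"]);q=T[:3,:3]@np.array(X)+T[:3,3]
    return p["fx"]*q[0]/q[2]+p["cx"],p["fy"]*q[1]/q[2]+p["cy"]
def pts(p,d):
    v,u=np.indices(d.shape);T=np.array(p["extrinsics"])
    c=np.stack([(u-p["cx"])/p["fx"]*d,(v-p["cy"])/p["fy"]*d,d],-1)
    return (c-T[:3,3])@T[:3,:3]
E
python3 - <<'E'
from h import *
s=manip.sense(); print(s)
for n in("top","scene"):
    im,d,p=cam(n); cv2.imwrite(f"pics/{n}0.png",im); T=np.array(p["extrinsics"]); print(n,p["fx"],-T[:3,:3].T@T[:3,3]); np.savez(f"{n}0.npz",im=im,d=d)
E
```

```text
pics
{'time': 0.0, 'qpos': array([ 1.20699305e+00,  4.23836318e-01,  1.63068021e+00, -1.64765891e-05,
        1.08860871e+00, -1.90229947e-02]), 'joint_velocities': array([ 0.00085846,  0.00048396, -0.00105438,  0.00022774, -0.00019472,
       -0.00054618]), 'tau': array([-1.72775231e-03, -5.57375836e+01, -2.81742454e+01, -2.04315302e-04,
        7.27084654e-03, -6.66218099e-06]), 'tcp_pos': array([0.21104396, 0.58771355, 0.23055236]), 'ee_rot': array([[-5.31699740e-04,  3.37982289e-01,  9.41152320e-01],
       [-1.43747421e-03,  9.41151223e-01, -3.37982707e-01],
       [-9.99998825e-01, -1.53258751e-03, -1.45690372e-05]]), 'ft_force': array([-0.24913893, -0.31025735,  0.37026755]), 'moment': array([-0.00452266,  0.01429194,  0.04764672]), 'width': 0.08521623974762413}
top 430.7735173020074 [0.3602262  0.00711667 1.50052351]
scene 484.6533448970682 [ 1.26481897 -0.58775919  1.51850013]
```

View pics/top0.png

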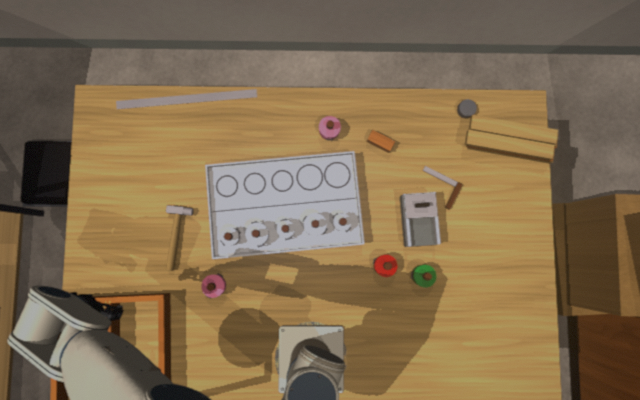

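View pics/scene0.png

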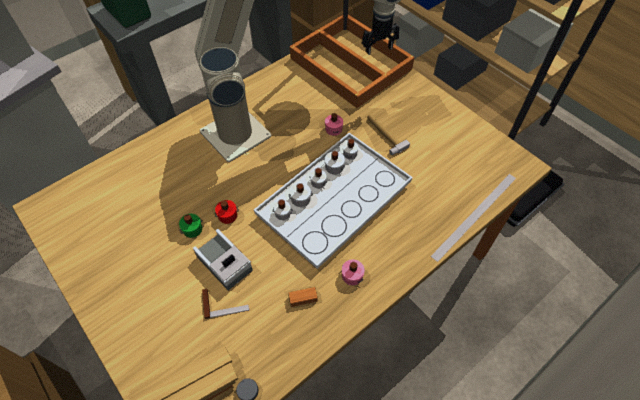

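Top view: the warmer spans about (207,153)-(363,258). Five white pots with brown knobs sit near (229,236), (257,233), (286,229), (316,224) and (343,221). The five rings, left to right, are small ×3 then large ×2: (227,186), (255,183), (283,181), (310,177), (338,175). The control box is at (420,219). The pink pots (330,127) and (213,286), the red (386,265) and the green (425,275) are the look-alikes, all off the tray, so they are not meant.

```bash
cat >> h.py <<'E'
def rings(im,p):
    g=cv2.cvtColor(im,cv2.COLOR_BGR2GRAY)
    c,_=cv2.findContours(((g<110)*255).astype(np.uint8),cv2.RETR_LIST,cv2.CHAIN_APPROX_NONE)
    o=[]
    for k in c:
        if len(k)<30: continue
        q=np.array([ray(p,*a[0],.035)[:2] for a in k]).astype(np.float32)
        (x,y),r=cv2.minEnclosingCircle(q)
        if .028<r<.052 and cv2.contourArea(q)>.75*3.14*r*r: o.append((*(q.min(0)+q.max(0))/2,r))
    return o
E
python3 - <<'E'
from h import *
for n in("top","scene"):
    p=manip.camera_params(n);z=np.load(n+"0.npz");im,d=z["im"],z["d"]
    print(n)
    for r in sorted(rings(im,p),key=lambda r:-r[1]): print(" ring",np.round(r,4))
    P=pts(p,d); hsv=cv2.cvtColor(im,cv2.COLOR_BGR2HSV)
    # knobs: points above .10 over the tray
    X=P[...,0];Y=P[...,1];Z=P[...,2]
    reg=(X>.33)&(X<.8)&(Y>-.2)&(Y<.42)
    brown=((hsv[...,2]<110)&(hsv[...,1]>90)&reg&(Z>.085)&(Z<.135)).astype(np.uint8)
    k,l,st,ce=cv2.connectedComponentsWithStats(brown)
    for i in range(1,k):
        if st[i,4]>15: m=l==i; print(" knob",np.round(ce[i]),st[i,4],np.round([X[m].mean(),Y[m].mean(),Z[m].max()],3), np.round(np.median(Z[m]),3), np.round((X[m].min()+X[m].max())/2,3))
    lid=(hsv[...,1]<60)&reg&(Z>.072)&(Z<.095)
    k,l,st,ce=cv2.connectedComponentsWithStats(lid.astype(np.uint8))
    for i in range(1,k):
        if st[i,4]>40: m=l==i; print(" lid",np.round(ce[i]),st[i,2:5],np.round([X[m].mean(),Y[m].mean(),np.median(Z[m]),np.ptp(X[m]),np.ptp(Y[m])],3))
    if n=="top":
        a=cv2.resize(im[145:270,195:450],None,fx=3,fy=3,interpolation=cv2.INTER_CUBIC); cv2.imwrite("pics/topcrop.png",a)
        pl=(hsv[...,1]<60)&(Z>.026)&(Z<.06)&reg
        k,l,st,ce=cv2.connectedComponentsWithStats(pl.astype(np.uint8)); i=1+st[1:,4].argmax(); m=l==i
        print("tray rect",cv2.minAreaRect(np.stack([X[m],Y[m]],1).astype(np.float32)))
        b=(Y<-.22)&(Y>-.45)&(X>.3)&(X<.75)&(Z>.03)&(Z<.12)&(hsv[...,1]<70)
        k,l,st,ce=cv2.connectedComponentsWithStats(b.astype(np.uint8))
        for i in range(1,k):
            if st[i,4]>60: m=l==i; print("box?",st[i],cv2.minAreaRect(np.stack([X[m],Y[m]],1).astype(np.float32)))
        tb=(Z>.085)&(Y<-.1)&(Y>-.4)&(X>.4)&(X<.75)&(hsv[...,2]<90)
        print("tab",[np.round(A[tb].mean(),4) for A in (X,Y,Z)],tb.sum(), np.round([X[tb].min(),X[tb].max(),Y[tb].min(),Y[tb].max()],3))
E
```

```text
top
 knob [342. 221.] 28 [ 0.456 -0.101  0.119] 0.112 0.455
 knob [315. 224.] 26 [ 0.448 -0.012  0.123] 0.12 0.448
 knob [285. 228.] 25 [0.433 0.085 0.117] 0.112 0.432
 knob [255. 233.] 29 [0.416 0.178 0.128] 0.119 0.416
 knob [228. 236.] 33 [0.407 0.267 0.119] 0.112 0.408
 lid [315. 224.] [ 22  23 356] [ 0.448 -0.011  0.084  0.073  0.069]
 lid [341. 222.] [ 18  18 196] [ 0.457 -0.099  0.077  0.057  0.057]
 lid [285. 229.] [ 19  18 194] [0.432 0.087 0.077 0.057 0.059]
 lid [256. 234.] [ 23  23 361] [0.416 0.18  0.085 0.073 0.072]
 lid [229. 237.] [ 19  18 201] [0.406 0.269 0.078 0.056 0.059]
tray rect ((0.5182198286056519, 0.09344097971916199), (0.32155123353004456, 0.5108977556228638), 5.794614791870117)
box? [ 401  192   39   55 1791] ((0.46930572390556335, -0.3680899143218994), (0.17688584327697754, 0.11245109140872955), 4.675604343414307)
tab [np.float64(0.5134), np.float64(-0.3632), np.float64(0.0974)] 52 [ 0.508  0.519 -0.387 -0.343]
scene
 knob [351. 143.] 38 [0.411 0.269 0.125] 0.112 0.409
 knob [334. 155.] 42 [0.421 0.178 0.132] 0.119 0.42
 knob [318. 172.] 37 [0.438 0.085 0.119] 0.111 0.437
 knob [300. 188.] 42 [ 0.453 -0.012  0.128] 0.118 0.451
 knob [281. 204.] 42 [ 0.462 -0.102  0.12 ] 0.111 0.46
 knob [353. 265.] 24 [ 0.791 -0.061  0.091] 0.088 0.791
 lid [350. 148.] [ 15  13 117] [0.412 0.266 0.08  0.061 0.064]
 lid [334. 161.] [ 20  18 227] [0.422 0.176 0.086 0.079 0.077]
 lid [318. 177.] [ 16  13 128] [0.437 0.083 0.079 0.059 0.061]
 lid [300. 193.] [ 21  19 253] [ 0.455 -0.014  0.086  0.079  0.077]
 lid [282. 209.] [ 16  15 142] [ 0.462 -0.103  0.079  0.063  0.058]
```

View pics/topcrop.png

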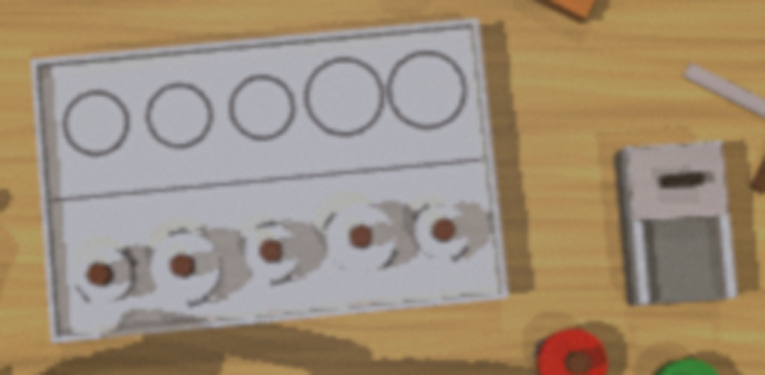

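Crop: the tray has pots S, L, S, L, S from left (+y) to right. The rings are at crop (97,123), (180,115), (262,107) small and (345,97), (427,90) large. The box tab is at crop (684,180). Next I refine the ring centres.

```bash
cat >> h.py <<'E'
def rings(im,p,s=4):
    g=cv2.resize(cv2.cvtColor(im,cv2.COLOR_BGR2GRAY),None,fx=s,fy=s,interpolation=cv2.INTER_CUBIC)
    b=cv2.adaptiveThreshold(g,255,cv2.ADAPTIVE_THRESH_MEAN_C,cv2.THRESH_BINARY_INV,41,12)
    c,_=cv2.findContours(b,cv2.RETR_LIST,cv2.CHAIN_APPROX_NONE); o=[]
    for k in c:
        if len(k)<80: continue
        q=np.array([ray(p,(a[0][0]+.5)/s-.5,(a[0][1]+.5)/s-.5,.035)[:2] for a in k]).astype(np.float32)
        r=np.sqrt(cv2.contourArea(q)/np.pi)
        if .028<r<.052:
            (cx,cy),(w,h),_=cv2.fitEllipse(q)
            if min(w,h)>.85*max(w,h) and .53<cx<.68 and -.2<cy<.4: o.append((cx,cy,r))
    return sorted(o,key=lambda r:-r[1])
def lids(im,d,p):
    hsv=cv2.cvtColor(im,cv2.COLOR_BGR2HSV);P=pts(p,d);X,Y,Z=P[...,0],P[...,1],P[...,2]
    m=((X>.33)&(X<.7)&(Y>-.22)&(Y<.4)&(Z>.07)&(Z<.13)).astype(np.uint8)
    k,l,st,ce=cv2.connectedComponentsWithStats(m);o=[]
    for i in range(1,k):
        if st[i,4]<100: continue
        q=(l==i)&(Z<.095);z=np.median(Z[q]); z=.086 if z>.0825 else .079
        v,u=np.nonzero(q); 
        hull=cv2.convexHull(np.stack([u,v],1).astype(np.int32))
        mm=cv2.moments(hull); c=ray(p,mm["m10"]/mm["m00"],mm["m01"]/mm["m00"],z)
        o.append((*c,st[i,4]))
    return sorted(o,key=lambda r:-r[1])
E
python3 - <<'E'
from h import *
for n in("top","scene"):
    p=manip.camera_params(n);z=np.load(n+"0.npz");im,d=z["im"],z["d"]
    print(n)
    for r in rings(im,p): print(" ring",np.round(r,4))
    for r in lids(im,d,p): print(" lid",np.round(r,4))
c=np.array([.5182,.0934]);a=np.radians(5.79);ux=np.array([np.cos(a),np.sin(a)]);uy=np.array([-ux[1],ux[0]])
for k in range(2,-3,-1): print("nominal ring",np.round(c+.085*ux+.095*k*uy,4))
z=np.load("top0.npz");P=pts(manip.camera_params("top"),z["d"]);
X,Y,Z=P[...,0],P[...,1],P[...,2];t=(Z>.085)&(Z<.11)&(Y<-.3)&(Y>-.42)&(X>.4)&(X<.6)
print("tab", [np.round([A[t].min(),A[t].max(),A[t].mean()],4) for A in(X,Y,Z)])
E
```

```text
top
 ring [0.5815 0.2904 0.0318]
 ring [0.5815 0.29   0.0387]
 ring [0.5908 0.1958 0.0319]
 ring [0.5908 0.1957 0.0389]
 ring [0.6007 0.1015 0.0387]
 ring [0.6007 0.1012 0.0317]
 ring [0.614  0.0068 0.04  ]
 ring [ 0.6226 -0.0873  0.0399]
 lid [4.063e-01 2.698e-01 7.900e-02 2.620e+02]
 lid [4.154e-01 1.800e-01 8.600e-02 4.180e+02]
 lid [4.328e-01 8.650e-02 7.900e-02 2.490e+02]
 lid [ 4.481e-01 -1.070e-02  8.600e-02  4.090e+02]
 lid [ 4.566e-01 -1.002e-01  7.900e-02  2.530e+02]
scene
 ring [0.5799 0.2945 0.0315]
 ring [0.5801 0.2935 0.0391]
 ring [0.5896 0.1994 0.0316]
 ring [0.5896 0.1994 0.0393]
 ring [0.5995 0.105  0.0391]
 ring [0.5996 0.1049 0.0317]
 ring [0.6129 0.0105 0.0399]
 ring [ 0.6217 -0.0841  0.0399]
 lid [4.091e-01 2.685e-01 7.900e-02 1.710e+02]
 lid [4.209e-01 1.774e-01 8.600e-02 2.880e+02]
 lid [4.347e-01 8.610e-02 7.900e-02 1.880e+02]
 lid [ 4.525e-01 -1.210e-02  8.600e-02  3.260e+02]
 lid [ 4.603e-01 -1.018e-01  7.900e-02  2.080e+02]
nominal ring [0.5836 0.291 ]
nominal ring [0.5932 0.1965]
nominal ring [0.6028 0.102 ]
nominal ring [0.6124 0.0075]
nominal ring [ 0.6219 -0.0871]
tab [array([0.5053, 0.522 , 0.5132]), array([-0.3869, -0.3426, -0.3633]), array([0.0853, 0.1047, 0.0968])]
```

Call:
play_rows(steps=[[[25,-40,0],[0,0,0],85],[[55,-85,0],[0,0,0],85],[[80,-130,0],[0,0,0],85],[[105,-170,0],[0,0,0],80],[[130,-210,0],[0,0,0],75],[[155,-250,0],[0,0,0],70],[[175,-285,-20],[0,0,0],65],[[190,-309,-40],[0,0,0],60],[[197,-319,-60],[0,0,0],60],[[197,-319,-80],[0,0,0],60],[[197,-319,-80],[0,0,0],60],[[197,-319,-80],[0,0,0],60]])

```text
time: 1.3
tcp_pos: [0.408, 0.2692, 0.1513]
ee_rot: [[-0.001, 0.338, 0.941], [-0.001, 0.941, -0.338], [-1.0, -0.001, -0.001]]
ft_force: [-1.1, -0.6, 0.1]
width: 0.0601
```

Run:
```python
from h import *
s=manip.sense();print(s["time"],s["tcp_pos"],s["width"],s["ft_force"],s["ee_rot"])
im,d,p=cam("wrist");cv2.imwrite("pics/w1.png",im)
T=np.array(p["extrinsics"]);print(-T[:3,:3].T@T[:3,3])
print(proj(p,[.4077,.269,.113]),proj(p,[.4077,.269,.079]),proj(p,s["tcp_pos"]),proj(p,[.5808,.2922,.035]))
for r in rings(im,p,2): print("ring",np.round(r,4))
for r in lids(im,d,p): print("lid",np.round(r,4))
```

```text
1.3 [0.40804733 0.26917682 0.15129764] 0.06009742153909408 [-1.07124649 -0.59670049  0.1169133 ] [[-9.03037915e-04  3.38005548e-01  9.41143684e-01]
 [-5.48770841e-04  9.41143759e-01 -3.38006101e-01]
 [-9.99999442e-01 -8.21704536e-04 -6.64400909e-04]]
[0.34397858 0.29145184 0.29353209]
(np.float64(317.6881880535104), np.float64(224.78205065997557)) (np.float64(317.6066223296599), np.float64(209.37693682016084)) (np.float64(318.3503932210837), np.float64(250.404491405774)) (np.float64(392.8975322255654), np.float64(336.09083041367506))
lid [4.037e-01 2.724e-01 7.900e-02 4.382e+03]
lid [4.071e-01 1.877e-01 8.600e-02 4.217e+03]
lid [4.139e-01 8.990e-02 7.900e-02 1.329e+03]
lid [4.282e-01 4.900e-03 8.600e-02 3.463e+03]
```

View pics/w1.png

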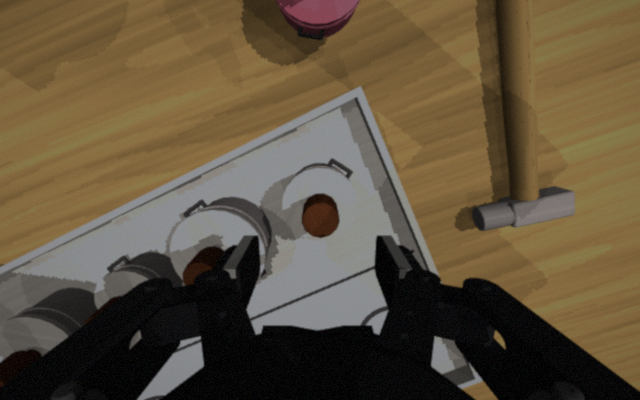

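The wrist view shows the small pot's knob at (321,213), within about 2 mm of the prediction, and centred between the jaws. Going down.

Call:
play_rows(steps=[[[-1,0,-20],[0,0,0],60],[[-1,0,-40],[0,0,0],60],[[-1,0,-55],[0,0,0],60],[[-1,0,-68],[0,0,0],60],[[-1,0,-68],[0,0,0],50],[[-1,0,-68],[0,0,0],40],[[-1,0,-68],[0,0,0],30],[[-1,0,-68],[0,0,0],20],[[-1,0,-68],[0,0,0],20],[[-1,0,-68],[0,0,0],20],[[-1,0,-68],[0,0,0],20]])

```text
time: 2.45
tcp_pos: [0.4079, 0.2697, 0.0844]
ee_rot: [[0.002, 0.338, 0.941], [0.001, 0.941, -0.338], [-1.0, 0.002, 0.001]]
ft_force: [-1.9, 1.0, 6.9]
width: 0.0246
```

Call:
play_rows(steps=[[[10,1,1],[0,0,0],20],[[25,3,1],[0,0,0],20],[[45,6,1],[0,0,0],20],[[65,9,1],[0,0,0],20],[[85,12,1],[0,0,0],20],[[105,14,1],[0,0,0],20],[[125,17,1],[0,0,0],20],[[145,20,1],[0,0,0],20],[[160,22,1],[0,0,0],20],[[170,23,1],[0,0,0],20],[[174,23,1],[0,0,0],20],[[174,23,1],[0,0,0],20],[[174,23,1],[0,0,0],20]])

```text
time: 3.75
tcp_pos: [0.5812, 0.2922, 0.0844]
ee_rot: [[0.0, 0.338, 0.941], [0.0, 0.941, -0.338], [-1.0, 0.0, 0.0]]
ft_force: [1.3, -0.7, 2.0]
width: 0.0244
```

Call:
play_rows(steps=[[[0,0,0],[0,0,0],35],[[0,0,0],[0,0,0],45],[[0,0,0],[0,0,0],55],[[0,0,0],[0,0,0],60],[[0,0,20],[0,0,0],60],[[0,0,45],[0,0,0],60],[[0,0,70],[0,0,0],60],[[-20,-30,70],[0,0,0],60],[[-50,-65,70],[0,0,0],60],[[-80,-105,70],[0,0,0],60],[[-105,-145,70],[0,0,0],60],[[-130,-180,70],[0,0,0],60],[[-147,-206,70],[0,0,0],60],[[-147,-206,70],[0,0,0],60],[[-147,-206,70],[0,0,0],60]])

```text
time: 5.25
tcp_pos: [0.4346, 0.086, 0.1547]
ee_rot: [[0.001, 0.339, 0.941], [0.0, 0.941, -0.339], [-1.0, 0.001, 0.001]]
ft_force: [-0.5, 0.5, 0.5]
width: 0.0599
```

```bash
cat > m.py <<'E'
from h import *
s=manip.sense();print(s["time"],s["tcp_pos"],s["width"])
for n in("top","scene"):
    im,d,p=cam(n);cv2.imwrite(f"pics/{n}_{s['time']:.0f}.png",im);print(n)
    for r in lids(im,d,p): print("  lid",np.round(r,4))
E
python3 m.py
```

```text
5.25 [0.43455399 0.08596207 0.15473043] 0.059866020890952415
top
  lid [5.787e-01 2.905e-01 7.900e-02 2.520e+02]
  lid [ 4.482e-01 -1.080e-02  8.600e-02  4.060e+02]
  lid [ 4.565e-01 -1.002e-01  7.900e-02  2.540e+02]
scene
  lid [5.821e-01 2.890e-01 7.900e-02 1.890e+02]
  lid [4.253e-01 1.769e-01 8.600e-02 2.500e+02]
  lid [4.342e-01 8.530e-02 7.900e-02 1.820e+02]
  lid [ 4.53e-01 -1.15e-02  8.60e-02  3.23e+02]
  lid [ 4.588e-01 -1.012e-01  7.900e-02  2.040e+02]
```

Call:
play_rows(steps=[[[0,0,-25],[0,0,0],60],[[0,0,-50],[0,0,0],60],[[0,0,-69],[0,0,0],60],[[0,0,-69],[0,0,0],50],[[0,0,-69],[0,0,0],40],[[0,0,-69],[0,0,0],30],[[0,0,-69],[0,0,0],20],[[0,0,-69],[0,0,0],20],[[0,0,-69],[0,0,0],20]])

```text
time: 6.25
tcp_pos: [0.4353, 0.0865, 0.0864]
ee_rot: [[0.003, 0.338, 0.941], [0.001, 0.941, -0.338], [-1.0, 0.002, 0.002]]
ft_force: [-0.5, 2.9, 7.0]
width: 0.0241
```

Call:
play_rows(steps=[[[10,5,0],[0,0,0],20],[[25,16,0],[0,0,0],20],[[42,29,0],[0,0,0],20],[[60,42,0],[0,0,0],20],[[78,55,0],[0,0,0],20],[[96,68,0],[0,0,0],20],[[114,81,0],[0,0,0],20],[[132,94,0],[0,0,0],20],[[147,105,0],[0,0,0],20],[[156,112,0],[0,0,0],20],[[156,112,0],[0,0,0],20],[[156,112,0],[0,0,0],20]])

```text
time: 7.45
tcp_pos: [0.5916, 0.1987, 0.0864]
ee_rot: [[0.003, 0.338, 0.941], [0.001, 0.941, -0.338], [-1.0, 0.002, 0.003]]
ft_force: [1.0, 1.2, 5.4]
width: 0.0245
```

Call:
play_rows(steps=[[[0,0,0],[0,0,0],35],[[0,0,0],[0,0,0],45],[[0,0,0],[0,0,0],55],[[0,0,0],[0,0,0],60],[[0,0,20],[0,0,0],60],[[0,0,45],[0,0,0],60],[[0,0,70],[0,0,0],60],[[-20,-30,75],[0,0,0],60],[[-50,-65,75],[0,0,0],60],[[-80,-105,75],[0,0,0],60],[[-105,-145,75],[0,0,0],60],[[-125,-180,75],[0,0,0],60],[[-141,-209,75],[0,0,0],60],[[-141,-209,75],[0,0,0],60],[[-141,-209,75],[0,0,0],60]])

```text
time: 8.95
tcp_pos: [0.4493, -0.0112, 0.1605]
ee_rot: [[0.001, 0.34, 0.94], [0.0, 0.94, -0.34], [-1.0, 0.0, 0.001]]
ft_force: [0.8, 0.1, -0.9]
width: 0.0601
```

```bash
python3 m.py
```

```text
8.95 [ 0.44926303 -0.01124363  0.16053174] 0.0600669242331155
top
  lid [5.786e-01 2.906e-01 7.900e-02 2.500e+02]
  lid [5.883e-01 1.975e-01 7.900e-02 2.460e+02]
  lid [4.154e-01 1.801e-01 8.600e-02 4.140e+02]
scene
  lid [5.811e-01 2.902e-01 7.900e-02 1.850e+02]
  lid [5.905e-01 1.960e-01 7.900e-02 1.980e+02]
  lid [4.212e-01 1.782e-01 8.600e-02 2.890e+02]
  lid [ 4.525e-01 -1.270e-02  8.600e-02  3.250e+02]
  lid [ 4.587e-01 -1.014e-01  7.900e-02  1.990e+02]
```

Call:
play_rows(steps=[[[1,0,-25],[0,0,0],60],[[1,0,-50],[0,0,0],60],[[1,0,-68],[0,0,0],60],[[1,0,-68],[0,0,0],50],[[1,0,-68],[0,0,0],40],[[1,0,-68],[0,0,0],30],[[1,0,-68],[0,0,0],20],[[1,0,-68],[0,0,0],20],[[1,0,-68],[0,0,0],20]])

```text
time: 9.95
tcp_pos: [0.4513, -0.0106, 0.0934]
ee_rot: [[0.003, 0.338, 0.941], [0.0, 0.941, -0.338], [-1.0, 0.001, 0.002]]
ft_force: [-0.7, 2.3, 6.7]
width: 0.0244
```

Call:
play_rows(steps=[[[10,-4,0],[0,0,0],20],[[25,-10,0],[0,0,0],20],[[45,-19,0],[0,0,0],20],[[65,-28,0],[0,0,0],20],[[85,-36,0],[0,0,0],20],[[105,-45,0],[0,0,0],20],[[125,-53,0],[0,0,0],20],[[145,-62,0],[0,0,0],20],[[160,-69,0],[0,0,0],20],[[170,-73,0],[0,0,0],20],[[172,-74,0],[0,0,0],20],[[172,-74,0],[0,0,0],20],[[172,-74,0],[0,0,0],20]])

```text
time: 11.25
tcp_pos: [0.6234, -0.0851, 0.0934]
ee_rot: [[0.003, 0.338, 0.941], [-0.001, 0.941, -0.338], [-1.0, 0.0, 0.003]]
ft_force: [2.4, 0.2, 6.0]
width: 0.024
```

Call:
play_rows(steps=[[[0,0,0],[0,0,0],35],[[0,0,0],[0,0,0],45],[[0,0,0],[0,0,0],55],[[0,0,0],[0,0,0],60],[[0,0,20],[0,0,0],60],[[0,0,45],[0,0,0],60],[[0,0,70],[0,0,0],60],[[-20,26,70],[0,0,0],60],[[-48,62,70],[0,0,0],60],[[-77,100,70],[0,0,0],60],[[-106,137,70],[0,0,0],60],[[-135,175,70],[0,0,0],60],[[-164,212,70],[0,0,0],60],[[-188,243,70],[0,0,0],60],[[-204,264,70],[0,0,0],60],[[-204,264,70],[0,0,0],60],[[-204,264,70],[0,0,0],60]])

```text
time: 12.95
tcp_pos: [0.4181, 0.1796, 0.1624]
ee_rot: [[0.0, 0.336, 0.942], [-0.0, 0.942, -0.336], [-1.0, 0.0, 0.0]]
ft_force: [-0.1, -0.1, -0.3]
width: 0.0597
```

```bash
python3 m.py
```

```text
12.95 [0.41814857 0.17956736 0.1624364 ] 0.05974245245073695
top
  lid [5.785e-01 2.904e-01 7.900e-02 2.510e+02]
  lid [5.883e-01 1.975e-01 7.900e-02 2.470e+02]
  lid [ 6.189e-01 -8.470e-02  8.600e-02  4.090e+02]
  lid [ 4.568e-01 -1.004e-01  7.900e-02  2.490e+02]
scene
  lid [5.817e-01 2.897e-01 7.900e-02 1.840e+02]
  lid [5.903e-01 1.959e-01 7.900e-02 1.950e+02]
  lid [4.211e-01 1.782e-01 8.600e-02 2.910e+02]
  lid [ 6.234e-01 -8.610e-02  8.600e-02  3.740e+02]
  lid [ 4.586e-01 -1.005e-01  7.900e-02  2.030e+02]
```

Call:
play_rows(steps=[[[0,-1,-25],[0,0,0],60],[[0,-1,-50],[0,0,0],60],[[0,-1,-69],[0,0,0],60],[[0,-1,-69],[0,0,0],50],[[0,-1,-69],[0,0,0],40],[[0,-1,-69],[0,0,0],30],[[0,-1,-69],[0,0,0],20],[[0,-1,-69],[0,0,0],20],[[0,-1,-69],[0,0,0],20]])

```text
time: 13.95
tcp_pos: [0.4195, 0.1784, 0.0946]
ee_rot: [[0.003, 0.338, 0.941], [0.001, 0.941, -0.338], [-1.0, 0.002, 0.002]]
ft_force: [1.6, -2.1, 7.1]
width: 0.0243
```

Call:
play_rows(steps=[[[8,-7,0],[0,0,0],20],[[20,-18,0],[0,0,0],20],[[35,-31,0],[0,0,0],20],[[50,-44,0],[0,0,0],20],[[65,-57,0],[0,0,0],20],[[80,-70,0],[0,0,0],20],[[95,-83,0],[0,0,0],20],[[110,-96,0],[0,0,0],20],[[125,-109,0],[0,0,0],20],[[140,-122,0],[0,0,0],20],[[155,-135,0],[0,0,0],20],[[170,-148,0],[0,0,0],20],[[183,-159,0],[0,0,0],20],[[192,-167,0],[0,0,0],20],[[195,-170,0],[0,0,0],20],[[195,-170,0],[0,0,0],20],[[195,-170,0],[0,0,0],20]])

```text
time: 15.65
tcp_pos: [0.6147, 0.0078, 0.0946]
ee_rot: [[0.003, 0.338, 0.941], [-0.001, 0.941, -0.338], [-1.0, 0.001, 0.003]]
ft_force: [1.3, -2.2, 4.4]
width: 0.024
```

Call:
play_rows(steps=[[[0,0,0],[0,0,0],35],[[0,0,0],[0,0,0],45],[[0,0,0],[0,0,0],55],[[0,0,0],[0,0,0],60],[[0,0,20],[0,0,0],60],[[0,0,45],[0,0,0],60],[[0,0,65],[0,0,0],60],[[-20,-14,65],[0,0,0],60],[[-50,-35,65],[0,0,0],60],[[-85,-60,65],[0,0,0],60],[[-120,-85,65],[0,0,0],60],[[-145,-102,65],[0,0,0],60],[[-156,-109,65],[0,0,0],60],[[-156,-109,65],[0,0,0],60],[[-156,-109,65],[0,0,0],60]])

```text
time: 17.15
tcp_pos: [0.4585, -0.1007, 0.1587]
ee_rot: [[0.001, 0.338, 0.941], [-0.0, 0.941, -0.338], [-1.0, 0.0, 0.001]]
ft_force: [1.3, -0.6, 0.3]
width: 0.0604
```

```bash
python3 m.py
```

```text
17.15 [ 0.45847569 -0.10070147  0.15865311] 0.060389452675997116
top
  lid [5.787e-01 2.905e-01 7.900e-02 2.540e+02]
  lid [5.881e-01 1.973e-01 7.900e-02 2.460e+02]
  lid [6.091e-01 7.900e-03 8.600e-02 4.080e+02]
  lid [ 6.193e-01 -8.470e-02  8.600e-02  4.030e+02]
scene
  lid [5.826e-01 2.888e-01 7.900e-02 1.900e+02]
  lid [5.907e-01 1.962e-01 7.900e-02 1.950e+02]
  lid [6.135e-01 5.800e-03 8.600e-02 3.500e+02]
  lid [ 6.232e-01 -8.600e-02  8.600e-02  3.710e+02]
  lid [ 4.595e-01 -1.012e-01  7.900e-02  2.040e+02]
```

Call:
play_rows(steps=[[[0,0,-25],[0,0,0],60],[[0,0,-50],[0,0,0],60],[[0,0,-73],[0,0,0],60],[[0,0,-73],[0,0,0],50],[[0,0,-73],[0,0,0],40],[[0,0,-73],[0,0,0],30],[[0,0,-73],[0,0,0],20],[[0,0,-73],[0,0,0],20],[[0,0,-73],[0,0,0],20]])

```text
time: 18.15
tcp_pos: [0.4584, -0.1009, 0.0865]
ee_rot: [[0.003, 0.338, 0.941], [-0.0, 0.941, -0.338], [-1.0, 0.001, 0.003]]
ft_force: [0.6, 2.5, 7.2]
width: 0.0244
```

Call:
play_rows(steps=[[[3,10,0],[0,0,0],20],[[7,25,0],[0,0,0],20],[[12,45,0],[0,0,0],20],[[18,65,0],[0,0,0],20],[[24,85,0],[0,0,0],20],[[29,105,0],[0,0,0],20],[[35,125,0],[0,0,0],20],[[41,145,0],[0,0,0],20],[[46,165,0],[0,0,0],20],[[52,182,0],[0,0,0],20],[[58,194,0],[0,0,0],20],[[68,199,0],[0,0,0],20],[[84,201,0],[0,0,0],20],[[100,202,0],[0,0,0],20],[[116,203,0],[0,0,0],20],[[130,204,0],[0,0,0],20],[[139,204,0],[0,0,0],20],[[142,204,0],[0,0,0],20],[[142,204,0],[0,0,0],20],[[142,204,0],[0,0,0],20]])

```text
time: 20.15
tcp_pos: [0.6004, 0.1032, 0.0865]
ee_rot: [[0.003, 0.338, 0.941], [0.0, 0.941, -0.338], [-1.0, 0.001, 0.003]]
ft_force: [1.5, 0.3, 5.2]
width: 0.0245
```

Call:
play_rows(steps=[[[0,0,0],[0,0,0],35],[[0,0,0],[0,0,0],45],[[0,0,0],[0,0,0],55],[[0,0,0],[0,0,0],60],[[0,0,20],[0,0,0],60],[[0,0,50],[0,0,0],60],[[0,0,90],[0,0,0],60],[[-20,-15,110],[0,0,0],65],[[-40,-45,110],[0,0,0.1],70],[[-60,-85,110],[0,0,0.2],75],[[-80,-125,110],[0,0,0.3],75],[[-100,-165,110],[0,0,0.43],75],[[-120,-205,110],[0,0,0.43],75],[[-130,-235,110],[0,0,0.43],75],[[-135,-250,110],[0,0,0.43],75],[[-135,-250,110],[0,0,0.43],75],[[-135,-250,110],[0,0,0.43],75]])

```text
time: 21.85
tcp_pos: [0.4642, -0.1468, 0.1953]
ee_rot: [[0.0, -0.084, 0.996], [0.0, 0.996, 0.084], [-1.0, 0.0, 0.0]]
ft_force: [-0.3, 0.1, -0.1]
width: 0.0748
```

```bash
python3 m.py
cat > b.py <<'E'
from h import *
for n in("top","scene"):
    im,d,p=cam(n);P=pts(p,d);X,Y,Z=P[...,0],P[...,1],P[...,2];g=im.max(-1)
    R=(X>.38)&(X<.6)&(Y<-.29)&(Y>-.45)
    t=R&(Z>.09)&(Z<.115)&(g<100)
    print(n,"tab",[np.round([A[t].min(),A[t].max(),A[t].mean()],4) for A in(X,Y,Z)],t.sum())
    v,u=np.nonzero(t)
    if len(u): print("   ray@.099",np.round(ray(p,u.mean(),v.mean(),.097),4))
    c=R&(Z>.068)&(Z<.08)&(g>110); k,l,st,ce=cv2.connectedComponentsWithStats(c.astype(np.uint8));i=1+st[1:,4].argmax();m=l==i
    print("   cover+rails",cv2.minAreaRect(np.stack([X[m],Y[m]],1).astype(np.float32)))
E
python3 b.py
```

```text
21.85 [ 0.46417551 -0.14679659  0.19531905] 0.07481716694517523
top
  lid [5.787e-01 2.904e-01 7.900e-02 2.550e+02]
  lid [5.883e-01 1.974e-01 7.900e-02 2.460e+02]
  lid [5.975e-01 1.026e-01 7.900e-02 2.460e+02]
  lid [6.096e-01 7.900e-03 8.600e-02 4.050e+02]
  lid [ 6.191e-01 -8.450e-02  8.600e-02  4.090e+02]
scene
  lid [5.818e-01 2.891e-01 7.900e-02 1.880e+02]
  lid [5.903e-01 1.968e-01 7.900e-02 1.920e+02]
  lid [6.008e-01 1.012e-01 7.900e-02 2.010e+02]
  lid [6.143e-01 5.700e-03 8.600e-02 3.530e+02]
  lid [ 6.23e-01 -8.58e-02  8.60e-02  3.72e+02]
top tab [array([0.5057, 0.5222, 0.5135]), array([-0.3878, -0.3433, -0.3648]), array([0.0902, 0.1046, 0.0979])] 58
   ray@.099 [ 0.5136 -0.365   0.097 ]
   cover+rails ((0.5117791891098022, -0.3650343418121338), (0.08913277834653854, 0.10842692852020264), 4.0126051902771)
scene tab [array([0.5055, 0.5241, 0.5161]), array([-0.3853, -0.3429, -0.3647]), array([0.0911, 0.1086, 0.0997])] 66
   ray@.099 [ 0.5147 -0.3643  0.097 ]
   cover+rails ((0.4705352187156677, -0.36708390712738037), (0.17871367931365967, 0.10827123373746872), 4.189426898956299)
```

All five pots are within about 3 mm of their rings. Next is the cover tab.

Call:
play_rows(steps=[[[10,-40,0],[0,0,0],75],[[20,-80,0],[0,0,0],70],[[30,-120,0],[0,0,0],70],[[40,-160,0],[0,0,0],70],[[46,-195,0],[0,0,0],70],[[50,-215,-20],[0,0,0],70],[[50,-218,-50],[0,0,0],70],[[50,-218,-80],[0,0,0],70],[[50,-218,-100],[0,0,0],70],[[50,-218,-115],[0,0,0],70],[[50,-218,-115],[0,0,0],60],[[50,-218,-115],[0,0,0],50],[[50,-218,-115],[0,0,0],40],[[50,-218,-115],[0,0,0],35],[[50,-218,-115],[0,0,0],35],[[50,-218,-115],[0,0,0],35]])

```text
time: 23.65
tcp_pos: [0.5151, -0.3646, 0.0818]
ee_rot: [[0.002, -0.085, 0.996], [-0.0, 0.996, 0.085], [-1.0, -0.001, 0.002]]
ft_force: [0.2, 4.9, 6.3]
width: 0.0425
```

Call:
play_rows(steps=[[[-8,-1,0],[0,0,0],35],[[-18,-1,0],[0,0,0],35],[[-28,-2,0],[0,0,0],35],[[-38,-3,0],[0,0,0],35],[[-48,-4,0],[0,0,0],35],[[-58,-4,0],[0,0,0],35],[[-68,-5,0],[0,0,0],35],[[-75,-6,0],[0,0,0],35],[[-77,-6,0],[0,0,0],35],[[-77,-6,0],[0,0,0],35],[[-77,-6,0],[0,0,0],35]])

```text
time: 24.75
tcp_pos: [0.4375, -0.3703, 0.0817]
ee_rot: [[0.001, -0.085, 0.996], [0.0, 0.996, 0.085], [-1.0, 0.0, 0.001]]
ft_force: [-0.4, 7.8, 11.1]
width: 0.0425
```

Call:
play_rows(steps=[[[0,0,0],[0,0,0],50],[[0,0,0],[0,0,0],60],[[0,0,0],[0,0,0],65],[[0,0,0],[0,0,0],65],[[0,0,20],[0,0,0],65],[[0,0,50],[0,0,0],65],[[-20,40,80],[0,0,0],50],[[-40,80,80],[0,0,0],30],[[-60,120,80],[0,0,0],10],[[-60,140,80],[0,0,0],0],[[-60,140,80],[0,0,0],0],[[-60,140,80],[0,0,0],0]])

```text
time: 25.95
tcp_pos: [0.378, -0.2313, 0.1607]
ee_rot: [[0.001, -0.086, 0.996], [-0.001, 0.996, 0.086], [-1.0, -0.001, 0.001]]
ft_force: [0.6, -0.8, 0.1]
width: 0.0
```

```bash
python3 b.py
python3 - <<'E'
from h import *
s=manip.sense();print(s["time"],s["tcp_pos"],s["width"])
for n in("top","scene"):
    im,d,p=cam(n);P=pts(p,d);X,Y,Z=P[...,0],P[...,1],P[...,2];g=im.max(-1)
    t=(np.hypot(X-.5143,Y+.3647)<.03)
    print(n,np.round(np.percentile(Z[t],[5,20,40,60,80,90,95]),4), t.sum())
    u,v=map(int,proj(p,[.5,-.365,.06])); k=cv2.resize(im[v-45:v+45,u-60:u+60],None,fx=5,fy=5,interpolation=cv2.INTER_CUBIC)
    cv2.imwrite(f"pics/box_{n}.png",k)
    b=t&(g<75)&(Z>.043)
    if b.sum(): 
        z=np.median(Z[b]);vv,uu=np.nonzero(b);print("  black",b.sum(),z,np.round(ray(p,uu.mean(),vv.mean(),z),4))
a=[cv2.imread(f"pics/box_{n}.png") for n in("top","scene")];cv2.imwrite("pics/box.png",cv2.resize(np.vstack(a),(400,600)))
E
```

```text
top tab [array([0.4293, 0.4428, 0.4363]), array([-0.3923, -0.3493, -0.3706]), array([0.0909, 0.1045, 0.0984])] 60
   ray@.099 [ 0.4364 -0.371   0.097 ]
   cover+rails ((0.4350757896900177, -0.37201184034347534), (0.08338367193937302, 0.10495851933956146), 4.920907497406006)
scene tab [array([0.4289, 0.4487, 0.4386]), array([-0.3921, -0.3484, -0.3707]), array([0.0901, 0.1072, 0.0985])] 70
   ray@.099 [ 0.4377 -0.3705  0.097 ]
   cover+rails ((0.45727527141571045, -0.3675541579723358), (0.14950662851333618, 0.10920935124158859), 2.7899234294891357)
26.05 [ 0.37808374 -0.23196771  0.16051371] 0.0001664947189485196
top [0.0369 0.0395 0.0461 0.0511 0.0586 0.0624 0.0641] 238
  black 103 0.057999414481799245 [ 0.5135 -0.3644  0.058 ]
scene [0.037  0.0423 0.0482 0.0548 0.0608 0.0648 0.0669] 211
  black 146 0.0563486017665408 [ 0.5196 -0.3649  0.0563]
```

View pics/box.png

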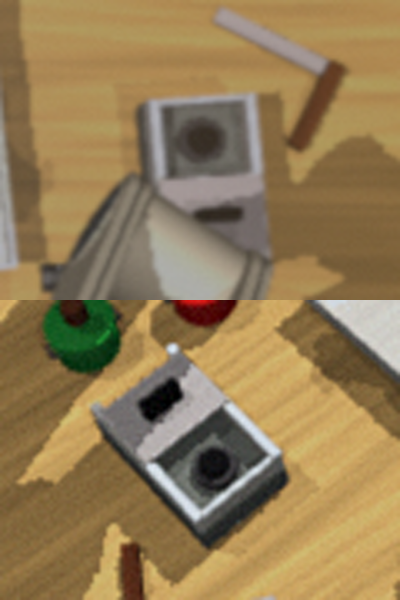

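The picture shows the cover open and the black button exposed: top view about (203,138), scene about (213,465) in the crop. The button top is at about z = 60 to 64 mm.

Call:
play_rows(steps=[[[30,-20,0],[0,0,0],0],[[60,-45,0],[0,0,0],0],[[90,-80,0],[0,0,0],0],[[120,-112,0],[0,0,0],0],[[136,-133,0],[0,0,0],0],[[136,-133,-30],[0,0,0],0],[[136,-133,-60],[0,0,0],0],[[136,-133,-85],[0,0,0],0],[[136,-133,-92],[0,0,0],0],[[136,-133,-96],[0,0,0],0],[[136,-133,-98],[0,0,0],0],[[136,-133,-98],[0,0,0],0]])

```text
time: 27.35
tcp_pos: [0.5138, -0.3643, 0.0633]
ee_rot: [[0.001, -0.085, 0.996], [-0.001, 0.996, 0.085], [-1.0, -0.001, 0.001]]
ft_force: [0.1, -0.4, 0.3]
width: -0.0002
```

Call:
play_rows(steps=[[[1,0,-2],[0,0,0],0],[[1,0,-4],[0,0,0],0],[[1,0,-6],[0,0,0],0],[[1,0,-6],[0,0,0],0]])

```text
time: 27.75
tcp_pos: [0.515, -0.3643, 0.0569]
ee_rot: [[0.002, -0.085, 0.996], [-0.001, 0.996, 0.085], [-1.0, -0.001, 0.002]]
ft_force: [0.6, -0.6, 5.1]
width: 0.0002
```

Call:
play_rows(steps=[[[0,0,-2],[0,0,0],0],[[0,0,-4],[0,0,0],0],[[0,0,-5],[0,0,0],0],[[0,0,-5],[0,0,0],0],[[0,0,-5],[0,0,0],0]])

```text
time: 28.25
tcp_pos: [0.5151, -0.3645, 0.0555]
ee_rot: [[0.002, -0.085, 0.996], [-0.002, 0.996, 0.085], [-1.0, -0.002, 0.002]]
ft_force: [-7.1, 5.6, 36.3]
width: 0.0001
```

Hard stop at 36 N, about 6 mm below first contact, so the button is right down. Now I shut the cover.

Call:
play_rows(steps=[[[0,0,10],[0,0,0],0],[[0,0,40],[0,0,0],0],[[0,0,75],[0,0,0],20],[[0,0,105],[0,0,0],50],[[-35,-3,105],[0,0,0],70],[[-78,-6,105],[0,0,0],70],[[-78,-6,105],[0,0,0],70],[[-78,-6,80],[0,0,0],70],[[-78,-6,55],[0,0,0],70],[[-78,-6,38],[0,0,0],70],[[-78,-6,30],[0,0,0],70],[[-78,-6,30],[0,0,0],60],[[-78,-6,30],[0,0,0],50],[[-78,-6,30],[0,0,0],40],[[-78,-6,30],[0,0,0],35],[[-78,-6,30],[0,0,0],35],[[-78,-6,30],[0,0,0],35]])

```text
time: 29.95
tcp_pos: [0.437, -0.3703, 0.0825]
ee_rot: [[0.002, -0.085, 0.996], [-0.001, 0.996, 0.085], [-1.0, -0.001, 0.002]]
ft_force: [1.5, 2.2, 7.0]
width: 0.0424
```

Call:
play_rows(steps=[[[8,1,0],[0,0,0],35],[[18,1,0],[0,0,0],35],[[28,2,0],[0,0,0],35],[[38,3,0],[0,0,0],35],[[48,4,0],[0,0,0],35],[[58,4,0],[0,0,0],35],[[68,5,0],[0,0,0],35],[[75,6,0],[0,0,0],35],[[79,6,0],[0,0,0],35],[[79,6,0],[0,0,0],35],[[79,6,0],[0,0,0],35]])

```text
time: 31.05
tcp_pos: [0.5147, -0.3646, 0.0824]
ee_rot: [[-0.001, -0.085, 0.996], [-0.001, 0.996, 0.085], [-1.0, -0.001, -0.001]]
ft_force: [-5.0, -1.6, 9.1]
width: 0.0422
```

Call:
play_rows(steps=[[[0,0,0],[0,0,0],50],[[0,0,0],[0,0,0],60],[[0,0,0],[0,0,0],65],[[0,0,0],[0,0,0],65],[[0,0,20],[0,0,0],65],[[0,0,50],[0,0,0],65],[[-20,30,80],[0,0,0],65],[[-50,70,110],[0,0,0],65],[[-80,110,120],[0,0,0],65],[[-110,140,120],[0,0,0],65],[[-120,150,120],[0,0,0],65],[[-120,150,120],[0,0,0],65]])

```text
time: 32.25
tcp_pos: [0.3938, -0.2124, 0.2015]
ee_rot: [[-0.0, -0.086, 0.996], [0.0, 0.996, 0.086], [-1.0, 0.0, -0.0]]
ft_force: [-0.9, -0.2, -0.3]
width: 0.0651
```

```bash
python3 b.py;python3 m.py; ls -t pics|head -2
```

```text
top tab [array([0.5054, 0.5191, 0.5134]), array([-0.3876, -0.3426, -0.3637]), array([0.0901, 0.1057, 0.0977])] 55
   ray@.099 [ 0.5135 -0.3639  0.097 ]
   cover+rails ((0.5121809244155884, -0.36459237337112427), (0.08875540643930435, 0.10867361724376678), 3.6350693702697754)
scene tab [array([0.5082, 0.5259, 0.5168]), array([-0.3853, -0.3444, -0.365 ]), array([0.0904, 0.1056, 0.0978])] 63
   ray@.099 [ 0.5164 -0.3649  0.097 ]
   cover+rails ((0.47367990016937256, -0.36656057834625244), (0.1749548614025116, 0.1084279790520668), 3.811166524887085)
32.35 [ 0.39641939 -0.21453658  0.20175968] 0.06498879549923142
top
  lid [5.787e-01 2.905e-01 7.900e-02 2.530e+02]
  lid [5.883e-01 1.975e-01 7.900e-02 2.450e+02]
  lid [5.973e-01 1.026e-01 7.900e-02 2.450e+02]
  lid [6.092e-01 7.900e-03 8.600e-02 4.050e+02]
  lid [ 6.191e-01 -8.500e-02  8.600e-02  4.070e+02]
scene
  lid [5.811e-01 2.903e-01 7.900e-02 1.850e+02]
  lid [5.904e-01 1.957e-01 7.900e-02 1.980e+02]
  lid [6.01e-01 1.01e-01 7.90e-02 2.05e+02]
  lid [6.133e-01 5.900e-03 8.600e-02 3.530e+02]
  lid [ 6.235e-01 -8.610e-02  8.600e-02  3.730e+02]
scene_32.png
top_32.png
```

Call:
play_rows(steps=[[[0,0,0],[0,0,0],65],[[0,0,0],[0,0,0],65],[[0,0,0],[0,0,0],65],[[0,0,0],[0,0,0],65],[[0,0,0],[0,0,0],65],[[0,0,0],[0,0,0],65],[[0,0,0],[0,0,0],65],[[0,0,0],[0,0,0],65],[[0,0,0],[0,0,0],65],[[0,0,0],[0,0,0],65]])

```text
time: 33.45
tcp_pos: [0.3952, -0.2138, 0.2013]
ee_rot: [[0.0, -0.085, 0.996], [-0.0, 0.996, 0.085], [-1.0, -0.0, 0.0]]
ft_force: [-0.1, 0.4, -0.8]
width: 0.0649
```

```bash
python3 m.py; cp $(ls -t pics/scene_*|head -1) pics/final.png
```

```text
33.45 [ 0.39521956 -0.21377852  0.20134042] 0.06490342943940204
top
  lid [5.787e-01 2.906e-01 7.900e-02 2.520e+02]
  lid [5.883e-01 1.975e-01 7.900e-02 2.440e+02]
  lid [5.976e-01 1.025e-01 7.900e-02 2.440e+02]
  lid [6.095e-01 8.000e-03 8.600e-02 4.060e+02]
  lid [ 6.19e-01 -8.46e-02  8.60e-02  4.10e+02]
scene
  lid [5.815e-01 2.897e-01 7.900e-02 1.860e+02]
  lid [5.901e-01 1.961e-01 7.900e-02 1.930e+02]
  lid [6.013e-01 1.007e-01 7.900e-02 2.040e+02]
  lid [6.126e-01 6.000e-03 8.600e-02 3.510e+02]
  lid [ 6.234e-01 -8.620e-02  8.600e-02  3.710e+02]
```

View pics/final.png

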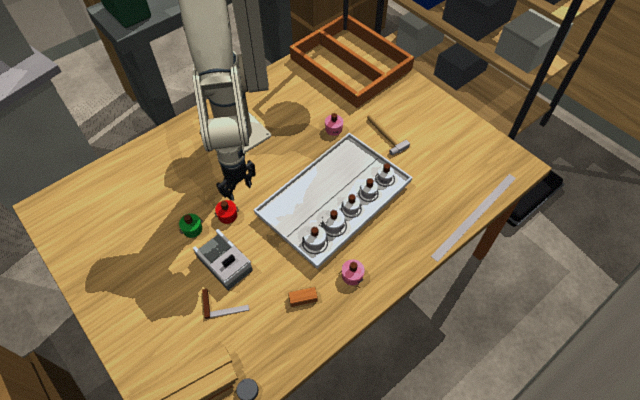

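The final view shows all five pots upright on the warming side, from (316,237) to (385,175). The cover is shut (tab at (229,260)), the bystanders are where they were, and the arm is clear.

```bash
python3 -c "
from plant import manip;print(manip.sign_off())"
```

```text
the job is handed in; nothing more can be done
None
```

I slid all five pots by their knobs onto rings of their own size: the three small pots on the three small rings and the two large pots on the two large rings. I then opened the cover about 77 mm, pressed the button to its hard stop (36 N, about 6 mm of travel), shut the cover again and handed the job in at about 33.5 s.

**Last checks:**
- **Pots:** averaged over the top and scene cameras, each pot is about 1–3 mm from its ring centre, against the 10 mm allowed, and all stand upright.
- **Cover:** the tab is back where it started, within about 2 mm.
- **Bystanders:** the mallet, try square and offcut look unmoved in the last picture. I did not measure them.
- **Arm:** it stands clear of everything.

**Disagreement:** the top and scene cameras differ by 2–5 mm in absolute position, which is why I used the averages. I saw no pot knocked aside and no slackening of the grip.

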